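# Load the steriliser cradle

### The arm

A 6-joint arm with a two-finger parallel gripper is mounted at the origin on a cart in front of the work surface, level with it; the furniture and walls round the work are solid. World frame = base frame: x ahead of the robot, y to its left, z up, the work surface at z = 0. Lengths are in m, angles in rad, forces in N, time in s.
With the tool pointing down it reaches from about 0.275 to 0.85 m from the base axis. Payload 19 kg.
Tool frame: the origin (TCP) lies at the very end of the fingers, on their centre line; the grasp point (between the pads) lies 19 mm behind it; z points along the fingers, y is the direction in which the jaws open and shut (so a half turn about z gives the same grasp; the last joint's range is limited). The gripper opens to 85 mm and grips with 20 to 120 N. Pads are 22 mm wide; open, the fingers measure 114 mm over their backs; the gripper's body (76 mm by 85 mm) begins 54 mm behind the grasp point. The pads swing forward as they close: fully open they stand 13 mm farther back than shut.
Start: joints at [1.131, 0.15, 1.437, -0, 1.554, -0.134], TCP at [0.173, 0.548, 0.231] pointing down, gripper open.
Joint ranges: [-2.8, 2.8], [-0.68, 2.1], [0.12, 2.68], [-1.39, 4.53], [0.16, 2.79], [-2.81, 2.81]. Speed limits (rad/s): [1.89, 1.89, 2.22, 3.01, 3.01, 3.01].

### API

Orientations are given as a rotation vector (axis times angle).
In Python, from bench import manip gives the robot as it stands.
- The arm moves only by the shell command python3 -m handwheel 'ROWS' [FORCE]. ROWS is JSON, a list that holds one entry, the list of rows, each a list of 7 numbers: the shift along the world's x, y, z in mm, then the turn, a rotation vector about the world's x, y, z in degrees, then the closure, from 0 (fully open) to 1 (shut). A call has 1 to 20 rows; each row is the pose to reach, as a shift and turn from the pose measured when the call began; what a row does not reach only later rows make up. A row lasts 1/8 s, in which the tool goes at most 62.5 mm and 10.7 degrees, less where a joint would pass 70% of its speed; a pose out of reach is approached as far as the arm can. A call with a gripper value outside its range is refused whole. The fingers move at their own pace and stop on an object; FORCE is the grip in N (left out, the last holds). Time passes only in rows, so rows that repeat a pose let the fingers close. It gives the time, the measured TCP pose, the force and the opening at its end, in the units of the state.
- manip.get_obs(): the state, without advancing time (a new reading comes with each control period).
- manip.camera(name): name is "scene" or "top"; returns the picture (420x560x3 uint8, red, green, blue); there is no depth.
- manip.camera_info(name): a dict with "fx", "fy", "cx", "cy" (pixels), "xyz" and "orientation" of the camera in the world. Camera axes: x right, y down, z forward; pixel columns grow to the right and rows downward; lengths in m; the calibration is good to about 2 mm. A picture is of the moment at which its call begins. camera_info takes no time and is no camera call.
- manip.job_done(): hands the job in, once; it reports no verdict.
The state is a dict: "clock": time; "joint_positions": joint angles; "dq": joint speeds; "effort": joint torques, N m; "ee_pos": TCP position; "tcp_rot": TCP orientation; "wrist_force": force on the tool from outside, world axes, zero at the start; "wrist_torque": the same for the moment, N m; "finger_gap": opening from 0.0 (shut) to 1.0 (fully open).
Only numpy, scipy, OpenCV 4.12 (cv2) and the standard library are available. Lean on these libraries where they do the work, as an engineer would, in place of code of your own. Each camera call takes 0.05 s, during which the arm holds its last target. There are 200 camera calls.

### The job

Load the steriliser cradle: take the carrier plate by its upright handle, slide it flat under the cradle's bar until it is fully home, and then stack the three steel cassettes on it, largest at the bottom, medium next, smallest on top. The large one goes in the middle of the plate between handle and bar, lengthwise with the plate, and each of the others sits centred on the one below and lined up with it. Leave the tape, the marker and the tweezers where they lie.

Things in the scene. Friction and masses are not known exactly. Their poses are not given: they have to be found in the camera images.
- carrier_plate: flat steel carrier plate, 165 long (its x) x 96 wide (its y) x 5 mm thick, loose, about 250 g, on the table. Origin: centre of its underside. An upright handle strip, 8 mm thick (x) and 60 mm wide (y), stands across its front end, centred at x = -77 mm, top 34 mm above the underside: pinch it from above, closing along x. The other end (+x) goes under the bar.
- plate_seat (a point): the point on the plate's upper face where the large cassette is to be centred, midway between the handle and the bar when the plate is home (plate x = -9 mm, y = 0).
- cassette_large: closed plain steel instrument box with a flat perforated lid, 104 mm long (its x) x 64 mm wide (its y) x 30 mm high; the largest of the three. Loose, about 300 g, stands upright on the table. Origin: centre of its underside. Grasp across the width from above.
- cassette_medium: closed plain steel instrument box with a flat perforated lid, 86 mm long (its x) x 52 mm wide (its y) x 28 mm high; the middle one of the three. Loose, about 200 g, stands upright on the table. Origin: centre of its underside. Grasp across the width from above.
- cassette_small: closed plain steel instrument box with a flat perforated lid, 68 mm long (its x) x 40 mm wide (its y) x 26 mm high; the smallest of the three. Loose, about 130 g, stands upright on the table. Origin: centre of its underside. Grasp across the width from above.
- cradle: low steel cradle fixed to the table, no floor, open towards -x. Two side rails 10 mm high, inner faces 106 mm apart, x = 10 to 94 mm; their front ends flare out to about 130 mm apart at x = -30. Back stop: face at x = 85.5 mm. The plate slides in along +x on the table. Origin: on the table where the plate's origin is when fully home (3 mm off the stop); its axes match the plate's then.
- cradle_bar (a point): middle of the underside of the bar that crosses the cradle (cradle x = 65 mm), 12 mm above the table; the bar is 20 mm wide (x = 55 to 75 mm), its top 24 mm up, and its posts leave 106 mm between them.
- tape_roll: roll of tape, 64 mm across, 19 mm high, a bystander. Origin: centre of its underside.
- marker: marker pen lying along its y, 13 x 136 x 14 mm, a bystander. Origin: centre of its underside.
- tweezers: steel tweezers lying along their y, 12 x 122 x 10 mm, a bystander. Origin: centre of their underside.
Things that resemble listed ones, but are neither listed nor needed, are in the scene too. Leave any pink look-alike of the cassette_medium alone.

How it is judged:
On the way, in this order (a step that is already met when the one before it is completed fails the run):
1. the plate lies flat and fully home under the bar (x of carrier_plate in the frame of cradle above -0.01 m and y of carrier_plate in the frame of cradle between -0.01 and 0.01 m and angle between the x axis of carrier_plate and the x axis of cradle, either way round below 0.12 rad and z of carrier_plate in the frame of cradle below 0.005 m), for 0.2 s.
2. the large cassette stands on the plate (all of step 1 and horizontal distance between cassette_large and plate_seat below 0.015 m and z of cassette_large in the frame of carrier_plate between 0.001 and 0.009 m and angle between the x axis of cassette_large and the x axis of carrier_plate, either way round below 0.2 rad and angle between cassette_large's own z axis and vertical below 0.08 rad), for 0.2 s.
3. the medium cassette stands on the large one (horizontal distance between cassette_large and plate_seat below 0.015 m and z of cassette_large in the frame of carrier_plate between 0.001 and 0.009 m and angle between the x axis of cassette_large and the x axis of carrier_plate, either way round below 0.2 rad and angle between each of cassette_large, cassette_medium's own z axis and vertical below 0.08 rad and horizontal distance between cassette_medium and cassette_large below 0.012 m and z of cassette_medium in the frame of cassette_large between 0.026 and 0.034 m and angle between the x axis of cassette_medium and the x axis of cassette_large, either way round below 0.2 rad), for 0.2 s.
4. the small cassette stands on the medium one (horizontal distance between cassette_medium and cassette_large below 0.012 m and z of cassette_medium in the frame of cassette_large between 0.026 and 0.034 m and angle between the x axis of cassette_medium and the x axis of cassette_large, either way round below 0.2 rad and angle between each of cassette_medium, cassette_small's own z axis and vertical below 0.08 rad and horizontal distance between cassette_small and cassette_medium below 0.012 m and z of cassette_small in the frame of cassette_medium between 0.024 and 0.032 m and angle between the x axis of cassette_small and the x axis of cassette_medium, either way round below 0.2 rad), for 0.2 s.
At the end, for the whole second after the job is handed in: Plate flat under the bar, within 10 mm of home and of the middle, 0.12 rad straight; large cassette on it within 15 mm of the seat; medium on large, small on medium, centred within 12 mm; all upright, each lengthwise within 0.2 rad of the one below, released, at rest (all of step 2 and all of step 4 and linear speed of each of carrier_plate, cassette_large, cassette_medium, cassette_small below 0.01 m/s); the robot touches nothing.
It fails at once if the tape roll is disturbed (moved more than 30 mm) (distance of tape_roll from where it was at the start of the episode above 0.03 m).
It fails at once if the marker is disturbed (moved more than 30 mm) (distance of marker from where it was at the start of the episode above 0.03 m).
It fails at once if the pair of tweezers is disturbed (moved more than 30 mm) (distance of tweezers from where it was at the start of the episode above 0.03 m).
It also fails if it takes over 102 s, if anything falls off the work surface, if the arm or the gripper's body presses on something with over 40 N, if the wrist force passes 120 N, or if a joint passes its speed limit or range.

## Working session

There is one attempt and no reset: what is moved stays moved. The work goes in short steps, Python scripts to look and compute and a shell command to move; the robot and the scene stay as the last step left them, time stands still between calls to the robot, and variables do not carry over. Pictures are saved under pics/ and viewed, about 12 in all and at most 16, crops included, and the job is handed in when it is done.

```bash
mkdir -p pics; ls; python3 - <<'E'
from bench import manip
import cv2
for n in ("top","scene"):
    im=manip.camera(n); cv2.imwrite(f"pics/{n}0.png",cv2.cvtColor(im,cv2.COLOR_RGB2BGR)); print(n,manip.camera_info(n))
print(manip.get_obs())
E
```

```text
pics
top {'fx': 446.87320045217325, 'fy': 446.87320045217325, 'cx': 276.835199582246, 'cy': 219.73867817295888, 'xyz': array([ 0.33993104, -0.07114666,  1.18100799]), 'orientation': array([-2.08935776,  2.1457154 , -0.21283242])}
scene {'fx': 490.38009059522807, 'fy': 490.38009059522807, 'cx': 285.17942448638496, 'cy': 202.0587025665412, 'xyz': array([-0.13348379, -0.76421657,  1.15319557]), 'orientation': array([-2.27629115,  0.93226286, -0.35234445])}
{'clock': 0.1, 'joint_positions': array([ 1.13098473e+00,  1.50949334e-01,  1.43794265e+00, -1.91914269e-05,
        1.55380183e+00, -1.33977774e-01]), 'dq': array([ 0.00027693, -0.002135  , -0.00424131, -0.00111114, -0.00147995,
       -0.00061898]), 'effort': array([ 4.72643165e-03, -7.14379406e+01, -5.71794069e+01, -2.52102491e-04,
        6.89858571e-03,  2.16776630e-04]), 'ee_pos': array([0.17304538, 0.54811599, 0.23074034]), 'tcp_rot': array([-4.78487321e-01, -3.10464320e+00,  1.66736521e-03]), 'wrist_force': array([0.16241986, 0.56183622, 0.01158952]), 'wrist_torque': array([-0.04548817,  0.009023  , -0.07314183]), 'finger_gap': 1.000760405589686}
```

View pics/top0.png

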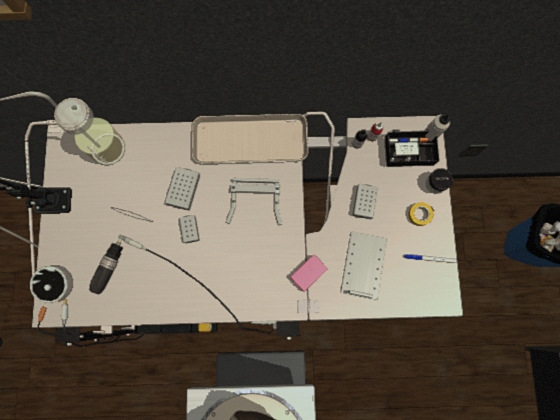

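View pics/scene0.png

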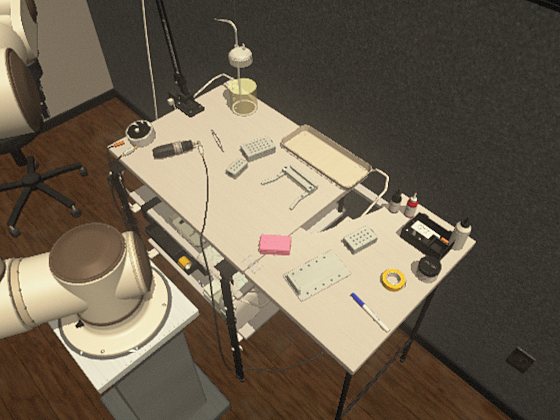

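```bash
cat > h.py <<'E'
from bench import manip
import cv2, numpy as np
from scipy.spatial.transform import Rotation as R
def cam(n):
    i=manip.camera_info(n); K=np.array([[i['fx'],0,i['cx']],[0,i['fy'],i['cy']],[0,0,1]])
    return K,R.from_rotvec(i['orientation']).as_matrix(),np.array(i['xyz'])
def px2w(n,uv,z):
    K,M,c=cam(n); d=M@np.linalg.inv(K)@[uv[0],uv[1],1]; return c+d*(z-c[2])/d[2]
def w2px(n,p):
    K,M,c=cam(n); q=K@(M.T@(np.asarray(p,float)-c)); return q[:2]/q[2]
def shot(n,f=None):
    im=cv2.cvtColor(manip.camera(n),cv2.COLOR_RGB2BGR)
    if f: cv2.imwrite(f,im)
    return im
def crop(im,box,s,f,grid=20):
    x0,y0,x1,y1=box; c=cv2.resize(im[y0:y1,x0:x1],None,fx=s,fy=s,interpolation=cv2.INTER_CUBIC)
    for x in range(-(-x0//grid)*grid,x1,grid):
        cv2.line(c,(int((x+.5-x0)*s),0),(int((x+.5-x0)*s),8),(0,0,255),1); cv2.putText(c,str(x),(int((x-x0)*s)+2,18),0,.4,(0,0,255),1)
    for y in range(-(-y0//grid)*grid,y1,grid):
        cv2.line(c,(0,int((y+.5-y0)*s)),(8,int((y+.5-y0)*s)),(0,0,255),1); cv2.putText(c,str(y),(10,int((y-y0)*s)+8),0,.4,(0,0,255),1)
    cv2.imwrite(f,c)
E
python3 - <<'E'
from h import *
t=cv2.imread("pics/top0.png"); s=cv2.imread("pics/scene0.png")
crop(t,(160,160,400,310),3.33,"pics/topc.png"); crop(s,(220,130,390,300),3.5,"pics/scenec.png")
E
```

```text
(no output)
```

View pics/topc.png

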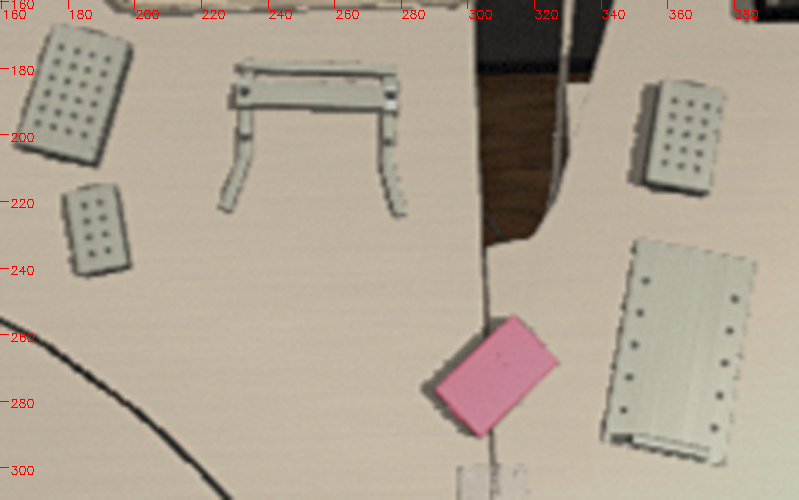

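View pics/scenec.png

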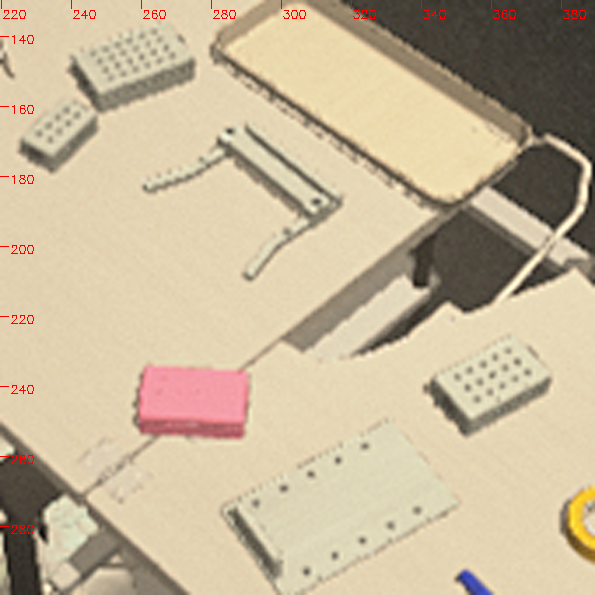

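```bash
cat >> h.py <<'E'
def fit(uvs,z,L,W,n="top"):
    # uvs: corners at local (+x,+y),(+x,-y),(-x,-y),(-x,+y)
    P=np.array([px2w(n,u,z)[:2] for u in uvs]); m=np.array([[1,1],[1,-1],[-1,-1],[-1,1]])*[L/2,W/2]
    A,B=P-P.mean(0),m; th=np.arctan2((B[:,0]*A[:,1]-B[:,1]*A[:,0]).sum(),(A*B).sum())
    c,s=np.cos(th),np.sin(th); res=A-B@np.array([[c,s],[-s,c]])
    return P.mean(0),th,np.abs(res).max()
def box(im,n,xy,th,L,W,z,col=(0,0,255),off=(0,0)):
    c,s=np.cos(th),np.sin(th); M=np.array([[c,-s],[s,c]])
    q=[w2px(n,[*(np.array(xy)+M@(np.array(a)*[L/2,W/2]+off)),z]) for a in ((1,1),(1,-1),(-1,-1),(-1,1))]
    cv2.polylines(im,[np.int32(np.round((np.array(q)+.5)*64))],True,col,1,cv2.LINE_AA,6) if False else None
    return np.array(q)
def draw(c,q,b,s,col=(0,0,255)):
    cv2.polylines(c,[np.int32(np.round((np.array(q)+.5-np.array(b[:2]))*s))],True,col,1,cv2.LINE_AA)
E
cat > f.py <<'E'
from h import *
cv=lambda l:[((a+.5)/3.33-.5+160,(b+.5)/3.33-.5+160) for a,b in l]
D={'plate':([(637,240),(756,263),(721,466),(602,440)],.005,.165,.096),
'large':([(60,23),(133,45),(97,166),(14,148)],.030,.104,.064),
'medium':([(663,80),(723,90),(708,195),(648,187)],.028,.086,.052),
'small':([(62,192),(117,184),(131,265),(77,276)],.026,.068,.040)}
t=cv2.imread("pics/top0.png"); s=cv2.imread("pics/scene0.png")
bt,bs=(160,160,400,310),(220,130,390,300)
T=cv2.resize(t[160:310,160:400],None,fx=3.33,fy=3.33,interpolation=2);S=cv2.resize(s[130:300,220:390],None,fx=3.5,fy=3.5,interpolation=2)
def both(*a,**k):
    draw(T,box(None,"top",*a,**k),bt,3.33); draw(S,box(None,"scene",*a,**k),bs,3.5)
for k,(c,z,L,W) in D.items():
    xy,th,r=fit(cv(c),z,L,W); print(k,xy.round(4),np.degrees(th).round(1),'res',r.round(4)); both(xy,th,L,W,z)
    if k=='plate': both(xy,th,.008,.06,.034,off=(-.077,0))
b=[px2w("top",u,.024)[:2] for u in cv([(243,91),(390,95)])]; d=b[0]-b[1]; th=np.arctan2(-d[0],d[1]); m=(b[0]+b[1])/2
o=m-.065*np.array([np.cos(th),np.sin(th)]); print('cradle',o.round(4),np.degrees(th),'bolts',np.hypot(*d))
both(o,th,.020,.106,.024,off=(.065,0)); both(o,th,.084,.106,.010,off=(.052,0)); both(o,th,.001,.13,.010,off=(-.03,0))
cv2.imwrite("pics/fitT.png",T);cv2.imwrite("pics/fitS.png",S)
E
python3 f.py
```

```text
plate [ 0.449  -0.3012] -13.4 res 0.0017
large [0.6641 0.1729] -16.9 res 0.0029
medium [ 0.6165 -0.3128] -11.2 res 0.0024
small [0.5553 0.1558] 9.9 res 0.0023
cradle [ 0.5973 -0.0157] -3.1470054994593166 bolts 0.11839233499832398
```

View pics/fitT.png

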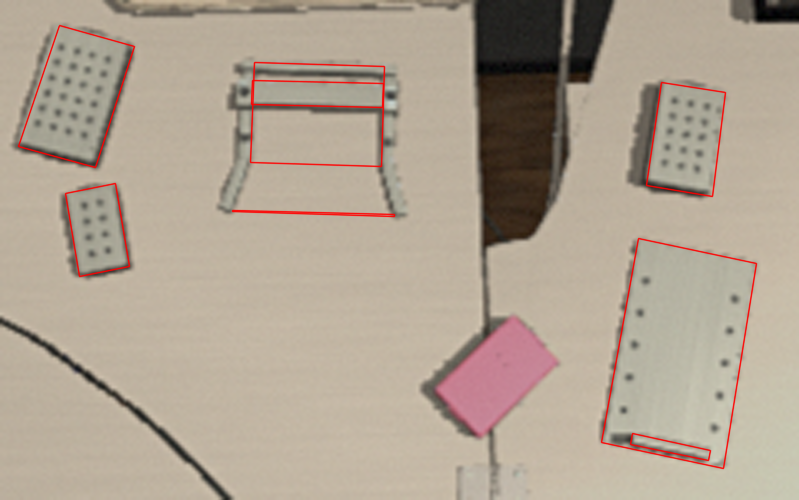

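View pics/fitS.png

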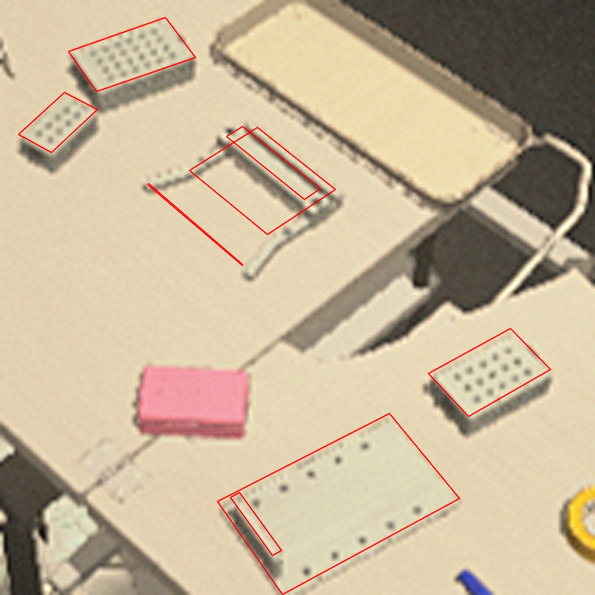

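The medium candidates are the grey perforated box at top px (365,201) and the pink plain one at (309,272). The grey one fits: it is perforated and steel, and its 86x52 outline agrees to 2.4 mm. Large is at (182,188) and small at (189,229). The plate handle is at its lower end, about (362,294). The fits match in both views, so I'm going to the handle.

```bash
python3 -m handwheel '[[[247,-448,-60,0,0,-60,0],[247,-448,-60,0,0,-60,0],[247,-448,-60,0,0,-60,0],[247,-448,-60,0,0,-60,0],[247,-448,-60,0,0,-60,0],[247,-448,-60,0,0,-60,0],[247,-448,-60,0,0,-60,0],[247,-448,-60,0,0,-86,0],[247,-448,-60,0,0,-86,0],[201,-831,-130,0,0,-86,0],[201,-831,-130,0,0,-86,0],[201,-831,-130,0,0,-86,0],[201,-831,-130,0,0,-86,0],[201,-831,-130,0,0,-86,0],[201,-831,-130,0,0,-86,0],[201,-831,-130,0,0,-86,0],[201,-831,-130,0,0,-86,0],[201,-831,-130,0,0,-86,0],[201,-831,-130,0,0,-86,0]]]' 60
cat > st.py <<'E'
from h import *
o=manip.get_obs(); M=R.from_rotvec(o['tcp_rot']).as_matrix()
print('t',round(o['clock'],2),'tcp mm',(o['ee_pos']*1000).round(1),'jaw deg',np.degrees(np.arctan2(M[1,1],M[0,1])).round(2),'down',M[:,2].round(3),'F',o['wrist_force'].round(1),'gap',round(o['finger_gap'],3))
E
python3 st.py
```

```text
clock: 2.48
ee_pos: [0.3745, -0.2818, 0.1011]
tcp_rot: [-2.466, -1.946, 0.001]
wrist_force: [-0.1, 0.5, -0.8]
finger_gap: 1.003
t 2.48 tcp mm [ 374.5 -281.8  101.1] jaw deg -13.43 down [-0.001  0.    -1.   ] F [-0.1  0.5 -0.8] gap 1.003
```

```bash
python3 -m handwheel '[[[0,-1,-45,0,0,0,0],[0,-1,-75,0,0,0,0],[0,-1,-91,0,0,0,0],[0,-1,-91,0,0,0,0],[0,-1,-91,0,0,0,1],[0,-1,-91,0,0,0,1],[0,-1,-91,0,0,0,1],[0,-1,-91,0,0,0,1],[0,-1,-91,0,0,0,1],[0,-1,-91,0,0,0,1],[0,-1,-91,0,0,0,1],[0,-1,-91,0,0,0,1]]]' 100; python3 st.py
```

```text
clock: 3.98
ee_pos: [0.3746, -0.2829, 0.0106]
tcp_rot: [2.466, 1.947, -0.0]
wrist_force: [-1.0, 1.7, 7.7]
finger_gap: 0.063
t 3.98 tcp mm [ 374.6 -282.9   10.6] jaw deg -13.42 down [-0. -0. -1.] F [-1.   1.7  7.7] gap 0.063
```

```bash
python3 -m handwheel '[[[0,0,15,0,0,0,1],[0,0,40,0,0,0,1],[0,0,65,0,0,0,1],[0,0,65,0,0,0,1],[0,0,65,0,0,0,1]]]'; python3 st.py; python3 - <<'E'
from h import *
s=shot("scene","pics/s1.png"); t=shot("top","pics/t1.png")
crop(s,(200,170,420,350),2.5,"pics/a.png");crop(t,(270,190,430,340),2.5,"pics/b.png")
a=cv2.imread("pics/a.png");b=cv2.imread("pics/b.png");b=cv2.resize(b,None,fx=.5,fy=.5)
cv2.imwrite("pics/lift.png",np.hstack([a,cv2.copyMakeBorder(b,0,a.shape[0]-b.shape[0],0,0,0)]))
E
```

```text
clock: 4.6
ee_pos: [0.3744, -0.2827, 0.0751]
tcp_rot: [-2.465, -1.946, 0.001]
wrist_force: [-0.4, 0.7, -3.2]
finger_gap: 0.072
t 4.6 tcp mm [ 374.4 -282.7   75.1] jaw deg -13.43 down [-0.001  0.    -1.   ] F [-0.4  0.7 -3.2] gap 0.072
```

View pics/lift.png

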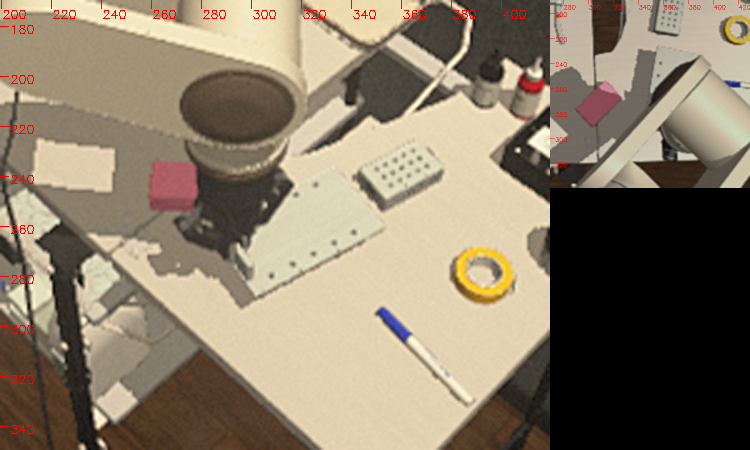

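```bash
python3 -m handwheel '[[[-6,60,5,0,0,3,1],[-12,120,5,0,0,6,1],[-18,180,5,0,0,8,1],[-24,240,5,0,0,10.3,1],[-24,281,5,0,0,10.3,1],[-24,281,5,0,0,10.3,1],[-24,281,-20,0,0,10.3,1],[-24,281,-45,0,0,10.3,1],[-24,281,-58,0,0,10.3,1],[-24,281,-64,0,0,10.3,1],[-24,281,-64,0,0,10.3,1],[-24,281,-64,0,0,10.3,1]]]'; python3 st.py; python3 - <<'E'
from h import *
s=shot("scene","pics/s2.png"); t=shot("top","pics/t2.png")
crop(s,(190,110,370,290),2.3,"pics/a.png");crop(t,(200,160,350,340),2.3,"pics/b.png")
cv2.imwrite("pics/pre.png",np.hstack([cv2.imread("pics/a.png"),cv2.imread("pics/b.png")]))
E
```

```text
clock: 6.2
ee_pos: [0.3507, -0.0018, 0.0111]
tcp_rot: [-2.281, -2.159, 0.0]
wrist_force: [-0.5, 0.0, -1.9]
finger_gap: 0.069
t 6.2 tcp mm [350.7  -1.8  11.1] jaw deg -3.14 down [-0.  0. -1.] F [-0.5  0.  -1.9] gap 0.069
```

View pics/pre.png

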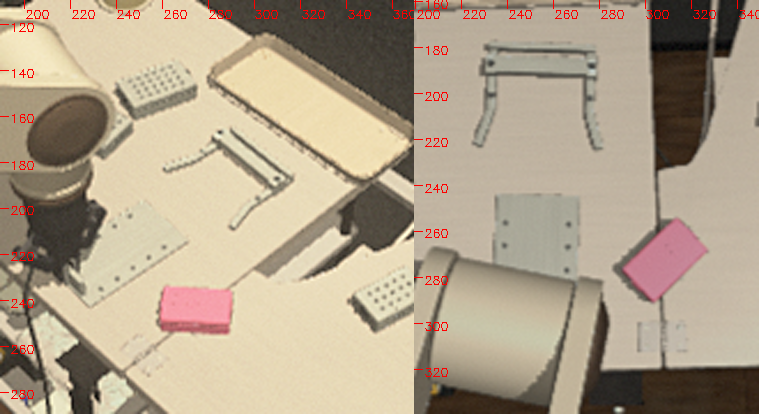

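```bash
python3 -m handwheel '[[[10,-0.6,-1,0,0,0,1],[25,-1.4,-1,0,0,0,1],[40,-2.2,-1,0,0,0,1],[55,-3,-1,0,0,0,1],[70,-3.9,-1,0,0,0,1],[85,-4.7,-1,0,0,0,1],[100,-5.5,-1,0,0,0,1],[110,-6,-1,0,0,0,1],[120,-6.6,-1,0,0,0,1],[130,-7.2,-1,0,0,0,1],[140,-7.7,-1,0,0,0,1],[140,-7.7,-1,0,0,0,1]]]'; python3 st.py
```

```text
clock: 7.8
ee_pos: [0.4918, -0.0096, 0.011]
tcp_rot: [2.281, 2.159, 0.001]
wrist_force: [-0.6, -0.1, 10.9]
finger_gap: 0.07
t 7.8 tcp mm [491.8  -9.6  11. ] jaw deg -3.13 down [ 0.001  0.    -1.   ] F [-0.6 -0.1 10.9] gap 0.07
```

```bash
python3 -m handwheel '[[[8,-0.4,0,0,0,0,1],[16,-0.8,0,0,0,0,1],[22,-1.2,0,0,0,0,1],[28,-1.5,0,0,0,0,1],[28,-1.5,0,0,0,0,1],[28,-1.5,0,0,0,0,1]]]'; python3 st.py; python3 - <<'E'
from h import *
s=shot("scene","pics/s3.png"); t=shot("top","pics/t3.png")
crop(s,(220,110,340,240),3.2,"pics/a.png");crop(t,(200,170,320,300),3.2,"pics/b.png")
cv2.imwrite("pics/in.png",np.hstack([cv2.imread("pics/a.png"),cv2.imread("pics/b.png")]))
E
```

```text
clock: 8.55
ee_pos: [0.52, -0.0112, 0.011]
tcp_rot: [2.281, 2.159, 0.002]
wrist_force: [2.0, -0.5, -0.3]
finger_gap: 0.072
t 8.55 tcp mm [520.  -11.2  11. ] jaw deg -3.13 down [ 0.002  0.    -1.   ] F [ 2.  -0.5 -0.3] gap 0.072
```

View pics/in.png

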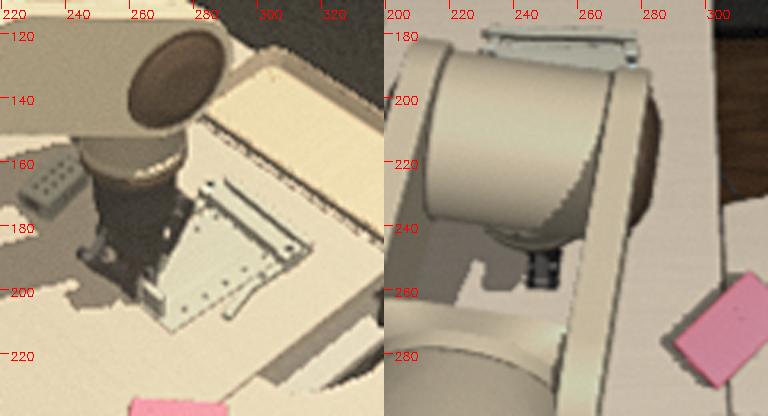

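```bash
python3 -m handwheel '[[[1,0,0,0,0,0,1],[2,-0.1,0,0,0,0,1],[3,-0.2,0,0,0,0,1],[4,-0.2,0,0,0,0,1],[4,-0.2,0,0,0,0,1]]]'; python3 st.py
```

```text
clock: 9.28
ee_pos: [0.5211, -0.0111, 0.011]
tcp_rot: [-2.278, -2.158, 0.005]
wrist_force: [-30.1, 1.3, 26.8]
finger_gap: 0.07
t 9.28 tcp mm [521.1 -11.1  11. ] jaw deg -3.12 down [-0.005  0.    -1.   ] F [-30.1   1.3  26.8] gap 0.07
```

The stop was contacted (30 N) at x=521. I'll back off 3 mm to home, open and lift.

```bash
python3 -m handwheel '[[[-2,0.1,0,0,0,0,1],[-3,0.1,0,0,0,0,1],[-3,0.1,0,0,0,0,1],[-3,0.1,0,0,0,0,1]]]'; python3 st.py;  python3 -m handwheel '[[[0,0,0,0,0,0,0.3],[0,0,0,0,0,0,0.3],[0,0,0,0,0,0,0.3],[0,0,0,0,0,0,0.3],[0,0,30,0,0,0,0.3],[0,0,80,0,0,0,0.3],[0,0,140,0,0,0,0],[0,0,140,0,0,0,0]]]';python3 st.py
```

```text
clock: 9.78
ee_pos: [0.5183, -0.011, 0.011]
tcp_rot: [-2.279, -2.158, 0.005]
wrist_force: [0.5, 0.6, 2.2]
finger_gap: 0.07
t 9.78 tcp mm [518.3 -11.   11. ] jaw deg -3.12 down [-0.005  0.    -1.   ] F [0.5 0.6 2.2] gap 0.07
clock: 10.78
ee_pos: [0.5201, -0.0113, 0.1557]
tcp_rot: [2.279, 2.159, 0.002]
wrist_force: [0.0, 0.5, -1.0]
finger_gap: 0.997
t 10.78 tcp mm [520.1 -11.3 155.7] jaw deg -3.11 down [ 0.003 -0.001 -1.   ] F [ 0.   0.5 -1. ] gap 0.997
```

```bash
python3 -m handwheel '[[[50,60,0,0,0,10,0],[100,120,0,0,0,20,0],[144,184,0,0,0,30,0],[144,184,0,0,0,40,0],[144,184,-30,0,0,50,0],[144,184,-60,0,0,60,0],[144,184,-60,0,0,70,0],[144,184,-60,0,0,76.2,0],[144,184,-60,0,0,76.2,0],[144,184,-60,0,0,76.2,0],[144,184,-60,0,0,76.2,0]]]' 50; python3 st.py; python3 - <<'E'
from h import *
s=shot("scene","pics/s4.png"); t=shot("top","pics/t4.png")
crop(s,(200,110,350,240),2.6,"pics/a.png");crop(t,(160,160,310,290),2.6,"pics/b.png")
cv2.imwrite("pics/l1.png",np.hstack([cv2.imread("pics/a.png"),cv2.imread("pics/b.png")]))
E
```

```text
clock: 12.15
ee_pos: [0.6641, 0.1727, 0.0956]
tcp_rot: [0.464, 3.106, 0.004]
wrist_force: [-0.4, -0.1, 1.3]
finger_gap: 0.997
t 12.15 tcp mm [664.1 172.7  95.6] jaw deg 73.0 down [ 0.001  0.002 -1.   ] F [-0.4 -0.1  1.3] gap 0.997
```

View pics/l1.png

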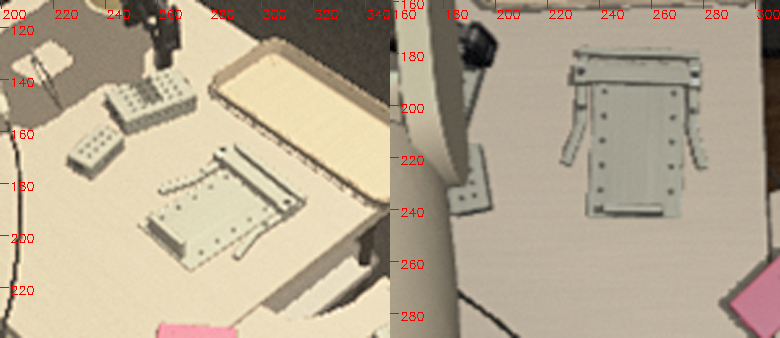

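```bash
python3 -c "
from h import *
print(px2w('top',(253.45,243),.005), px2w('top',(255.4,193),.005))"; python3 -m handwheel '[[[0,0,-45,0,0,0,0],[0,0,-75,0,0,0,0],[0,0,-87,0,0,0,0],[0,0,-87,0,0,0,0],[0,0,-87,0,0,0,1],[0,0,-87,0,0,0,1],[0,0,-87,0,0,0,1],[0,0,-87,0,0,0,1],[0,0,-87,0,0,0,1],[0,0,-87,0,0,0,1]]]' 60; python3 st.py
```

```text
[ 0.51523674 -0.01255754  0.005     ] [ 0.65223666 -0.02007569  0.005     ]
clock: 13.5
ee_pos: [0.665, 0.1729, 0.0106]
tcp_rot: [0.463, 3.104, 0.005]
wrist_force: [-0.9, 0.3, 6.2]
finger_gap: 0.73
t 13.5 tcp mm [665.  172.9  10.6] jaw deg 73.03 down [ 0.004  0.003 -1.   ] F [-0.9  0.3  6.2] gap 0.73
```

```bash
python3 -m handwheel '[[[0,0,25,0,0,0,1],[0,0,55,0,0,0,1],[-25,-60,55,0,0,7,1],[-50,-120,55,0,0,13.9,1],[-77.5,-188.4,55,0,0,13.9,1],[-77.5,-188.4,55,0,0,13.9,1],[-77.5,-188.4,55,0,0,13.9,1],[-77.5,-188.4,30,0,0,13.9,1],[-77.5,-188.4,15,0,0,13.9,1],[-77.5,-188.4,10,0,0,13.9,1],[-77.5,-188.4,10,0,0,13.9,1]]]'; python3 st.py; python3 - <<'E'
from h import *
s=shot("scene","pics/s5.png"); t=shot("top","pics/t5.png")
crop(s,(220,130,320,230),3.9,"pics/a.png");crop(t,(200,160,300,260),3.9,"pics/b.png")
cv2.imwrite("pics/l2.png",np.hstack([cv2.imread("pics/a.png"),cv2.imread("pics/b.png")]))
E
```

```text
clock: 14.88
ee_pos: [0.5877, -0.015, 0.0206]
tcp_rot: [0.083, 3.137, 0.006]
wrist_force: [-0.4, -0.7, -2.7]
finger_gap: 0.731
t 14.88 tcp mm [587.7 -15.   20.6] jaw deg 86.97 down [ 0.003  0.004 -1.   ] F [-0.4 -0.7 -2.7] gap 0.731
```

View pics/l2.png

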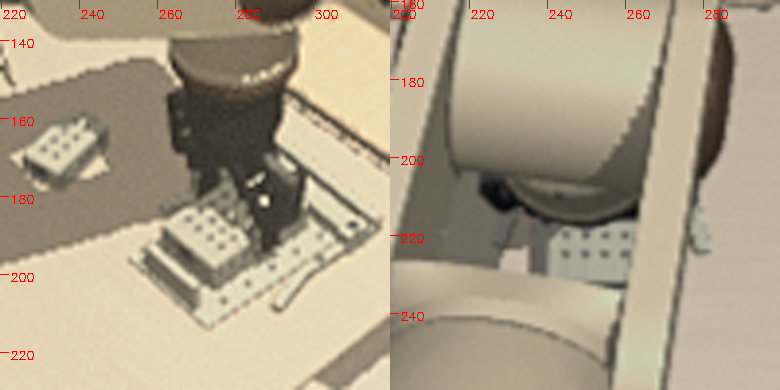

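```bash
python3 -m handwheel '[[[0,0,-3,0,0,0,1],[0,0,-4.5,0,0,0,1],[0,0,-4.5,0,0,0,1],[0,0,-4.5,0,0,0,0],[0,0,-4.5,0,0,0,0],[0,0,-4.5,0,0,0,0],[0,0,-4.5,0,0,0,0],[0,0,20,0,0,0,0],[0,0,60,0,0,0,0],[0,0,100,0,0,0,0],[10,-60,100,0,0,-8.2,0],[20,-120,100,0,0,-8.2,0],[28,-180,100,0,0,-8.2,0],[28,-240,100,0,0,-8.2,0],[28,-298,100,0,0,-8.2,0],[28,-298,75,0,0,-8.2,0],[28,-298,75,0,0,-8.2,0]]]'; python3 st.py; python3 - <<'E'
from h import *
t=shot("top","pics/t6.png")
crop(t,(205,165,285,255),6.6,"pics/l3.png",10)
E
```

```text
clock: 17.1
ee_pos: [0.6149, -0.3133, 0.0942]
tcp_rot: [0.309, 3.125, 0.008]
wrist_force: [-0.8, 0.2, -0.0]
finger_gap: 1.002
t 17.1 tcp mm [ 614.9 -313.3   94.2] jaw deg 78.7 down [ 0.002  0.005 -1.   ] F [-0.8  0.2 -0. ] gap 1.002
```

View pics/l3.png

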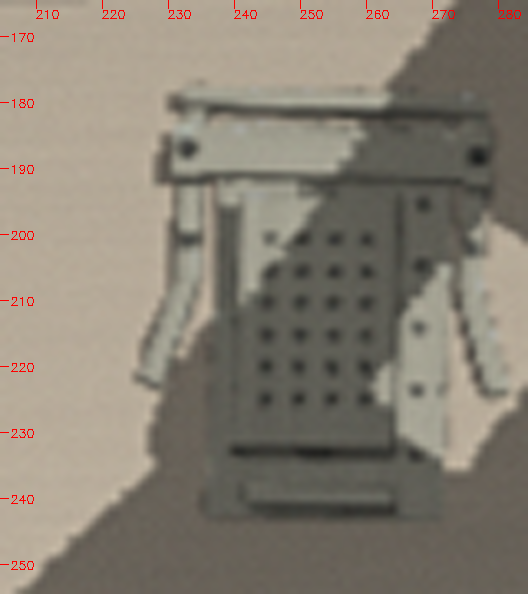

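```bash
python3 -c "
from h import *
print('holes',px2w('top',(252.1,212.7),.035)); print('rows top/bottom edge',px2w('top',(252.6,232.3),.035),px2w('top',(252,193),.035))
print('sides',px2w('top',(240,212),.035),px2w('top',(264.7,213),.035)); print('plate sides',px2w('top',(236.8,212),.005),px2w('top',(272,213),.005))
"; python3 -m handwheel '[[[2,0,-40,0,0,0,0],[2,0,-70,0,0,0,0],[2,0,-87,0,0,0,0],[2,0,-87,0,0,0,0],[2,0,-87,0,0,0,1],[2,0,-87,0,0,0,1],[2,0,-87,0,0,0,1],[2,0,-87,0,0,0,1],[2,0,-87,0,0,0,1],[2,0,-87,0,0,0,1],[2,0,-87,0,0,0,1]]]' 60; python3 st.py
```

```text
holes [ 0.59112618 -0.01181027  0.035     ]
rows top/bottom edge [ 0.53891988 -0.01229671  0.035     ] [ 0.64451069 -0.01237821  0.035     ]
sides [0.59385542 0.01991684 0.035     ] [ 0.58943725 -0.04484973  0.035     ]
plate sides [0.60073298 0.03091921 0.005     ] [ 0.59544358 -0.06381097  0.005     ]
clock: 18.52
ee_pos: [0.6183, -0.3134, 0.0105]
tcp_rot: [0.308, 3.121, 0.005]
wrist_force: [-1.3, 0.7, 8.4]
finger_gap: 0.593
t 18.52 tcp mm [ 618.3 -313.4   10.5] jaw deg 78.75 down [ 0.005  0.003 -1.   ] F [-1.3  0.7  8.4] gap 0.593
```

```bash
python3 -m handwheel '[[[0,0,30,0,0,0,1],[0,0,85,0,0,0,1],[-6,60,85,0,0,4,1],[-12,120,85,0,0,8.2,1],[-18,180,85,0,0,8.2,1],[-24,240,85,0,0,8.2,1],[-28,299.4,85,0,0,8.2,1],[-28,299.4,85,0,0,8.2,1],[-28,299.4,85,0,0,8.2,1],[-28,299.4,60,0,0,8.2,1],[-28,299.4,48,0,0,8.2,1],[-28,299.4,42,0,0,8.2,1],[-28,299.4,42,0,0,8.2,1]]]'; python3 st.py; python3 - <<'E'
from h import *
s=shot("scene","pics/s7.png")
crop(s,(220,120,320,220),5,"pics/m1.png")
E
```

```text
clock: 20.15
ee_pos: [0.5903, -0.0144, 0.0525]
tcp_rot: [0.084, 3.136, 0.006]
wrist_force: [-0.3, 0.6, -1.7]
finger_gap: 0.594
t 20.15 tcp mm [590.3 -14.4  52.5] jaw deg 86.91 down [ 0.005  0.004 -1.   ] F [-0.3  0.6 -1.7] gap 0.594
```

View pics/m1.png

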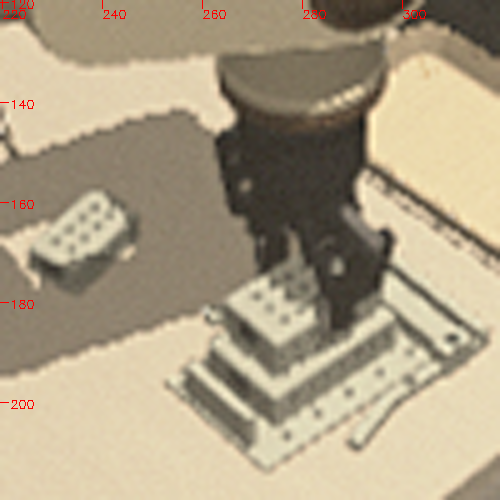

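```bash
python3 -m handwheel '[[[0,0,-4,0,0,0,1],[0,0,-6.5,0,0,0,1],[0,0,-6.5,0,0,0,1],[0,0,-6.5,0,0,0,0],[0,0,-6.5,0,0,0,0],[0,0,-6.5,0,0,0,0],[0,0,-6.5,0,0,0,0],[0,0,20,0,0,0,0],[0,0,60,0,0,0,0],[0,0,75,0,0,0,0],[-10,60,75,0,0,6,0],[-20,120,75,0,0,13,0],[-34,170,75,0,0,13,0],[-34,170,40,0,0,13,0],[-34,170,40,0,0,13,0],[-34,170,40,0,0,13,0]]]'; python3 st.py; python3 - <<'E'
from h import *
t=shot("top","pics/t8.png")
crop(t,(205,165,285,255),6.6,"pics/m2.png",10)
E
```

```text
clock: 22.2
ee_pos: [0.5569, 0.1552, 0.0937]
tcp_rot: [-0.27, 3.125, 0.006]
wrist_force: [-0.1, 0.0, 0.8]
finger_gap: 0.997
t 22.2 tcp mm [556.9 155.2  93.7] jaw deg 99.89 down [ 0.005  0.005 -1.   ] F [-0.1  0.   0.8] gap 0.997
```

View pics/m2.png

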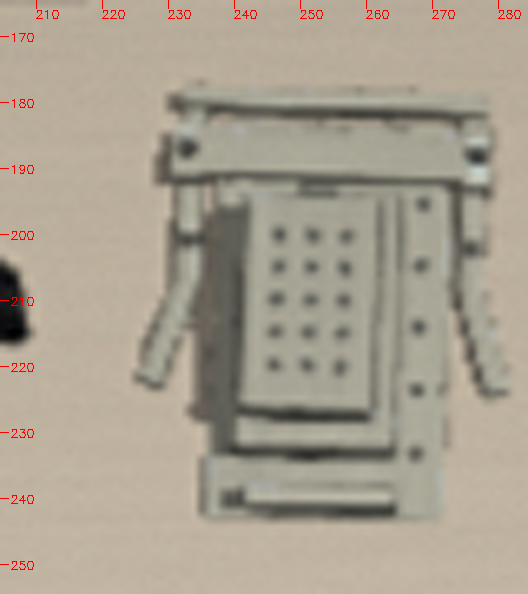

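```bash
python3 -c "
from h import *
print('medium',px2w('top',(250.8,210),.063)*1000); print('large',px2w('top',(252.1,212.7),.035)*1000)
t=manip.camera('top');print()
"; python3 -m handwheel '[[[-1.5,0.5,-40,0,0,0,0],[-1.5,0.5,-70,0,0,0,0],[-1.5,0.5,-85,0,0,0,0],[-1.5,0.5,-85,0,0,0,0],[-1.5,0.5,-85,0,0,0,1],[-1.5,0.5,-85,0,0,0,1],[-1.5,0.5,-85,0,0,0,1],[-1.5,0.5,-85,0,0,0,1],[-1.5,0.5,-85,0,0,0,1],[-1.5,0.5,-85,0,0,0,1],[-1.5,0.5,-85,0,0,0,1],[-1.5,0.5,-85,0,0,0,1]]]' 50; python3 st.py
```

```text
medium [592.15993933 -10.03907025  63.        ]
large [591.1261843  -11.81027396  35.        ]

clock: 23.8
ee_pos: [0.5562, 0.1558, 0.0102]
tcp_rot: [-0.27, 3.122, 0.007]
wrist_force: [-1.7, -1.3, 8.2]
finger_gap: 0.453
t 23.8 tcp mm [556.2 155.8  10.2] jaw deg 99.87 down [ 0.007  0.005 -1.   ] F [-1.7 -1.3  8.2] gap 0.453
```

```bash
python3 -m handwheel '[[[0,0,40,0,0,0,1],[0,0,100,0,0,0,1],[12,-60,100,0,0,-6,1],[24,-120,100,0,0,-13,1],[34,-169.8,100,0,0,-13,1],[34,-169.8,100,0,0,-13,1],[34,-169.8,100,0,0,-13,1],[34,-169.8,85,0,0,-13,1],[34,-169.8,74,0,0,-13,1],[34,-169.8,69,0,0,-13,1],[34,-169.8,69,0,0,-13,1]]]'; python3 st.py; python3 - <<'E'
from h import *
s=shot("scene","pics/s9.png")
crop(s,(220,120,320,220),5,"pics/n1.png")
E
```

```text
clock: 25.18
ee_pos: [0.59, -0.0138, 0.0787]
tcp_rot: [0.085, 3.133, 0.006]
wrist_force: [0.3, -0.5, -0.5]
finger_gap: 0.45
t 25.18 tcp mm [590.  -13.8  78.7] jaw deg 86.89 down [ 0.007  0.003 -1.   ] F [ 0.3 -0.5 -0.5] gap 0.45
```

View pics/n1.png

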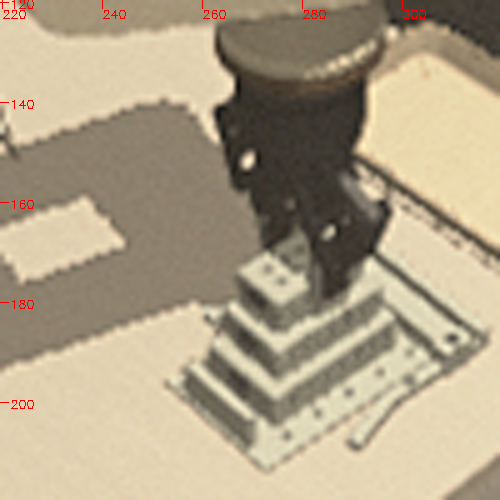

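The small cassette is held square and centred over the medium at about px (275,175). Next I lower it, release and retreat clear.

```bash
python3 -m handwheel '[[[0,0,-3,0,0,0,1],[0,0,-5,0,0,0,1],[0,0,-5,0,0,0,1],[0,0,-5,0,0,0,0],[0,0,-5,0,0,0,0],[0,0,-5,0,0,0,0],[0,0,-5,0,0,0,0],[0,0,20,0,0,0,0],[0,0,60,0,0,0,0],[0,0,100,0,0,0,0],[-20,60,100,0,0,0,0],[-40,120,100,0,0,0,0],[-60,180,100,0,0,0,0],[-60,220,100,0,0,0,0],[-60,220,100,0,0,0,0],[-60,220,100,0,0,0,0]]]'; python3 st.py; python3 - <<'E'
from h import *
s=shot("scene","pics/s10.png"); t=shot("top","pics/t10.png")
crop(s,(230,130,310,220),4.8,"pics/a.png",10);crop(t,(205,165,285,255),4.8,"pics/b.png",10)
cv2.imwrite("pics/end.png",np.hstack([cv2.imread("pics/a.png"),cv2.imread("pics/b.png")]))
E
```

```text
clock: 27.22
ee_pos: [0.5302, 0.2058, 0.1791]
tcp_rot: [0.085, 3.133, 0.005]
wrist_force: [0.9, 0.2, -0.6]
finger_gap: 0.997
t 27.23 tcp mm [530.2 205.8 179.1] jaw deg 86.91 down [ 0.008  0.003 -1.   ] F [ 0.9  0.2 -0.6] gap 0.997
```

View pics/end.png

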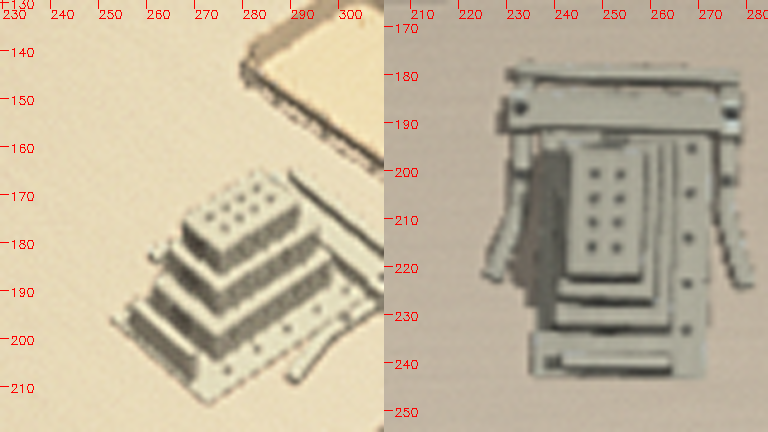

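```bash
python3 -c "
from h import *
print('small',px2w('top',(251.1,208.3),.089)*1000)
print('small scene',px2w('scene',(230+240/4.8-.5,130+209/4.8-.5),.089)*1000)
manip.job_done()"; python3 st.py
```

```text
small [590.63822576 -12.27722989  89.        ]
small scene [585.89237794 -16.49351122  89.        ]
the job is handed in; nothing more can be done
the job is handed in; nothing more can be done
```

The cradle is loaded and the job is handed in; the last clock reading, just before the hand-in, was about 27 s. No verdict was reported.

**Plate:** I lifted it flat by its handle over the pink box and slid it under the bar. It met the stop with about 30 N, so I backed it off 3 mm to home and released it.

**Stack:** The large, medium (grey perforated) and small cassettes are on it in that order. The arm was raised clear with the gripper open.

**Last checks:**
- **Cassettes:** The final pictures show all three upright and lined up. The top camera puts the small about 3 mm from the medium and the medium about 2 mm from the large.
- **Seat:** The large is about 5 mm from the seat by camera and about 1.5 mm by arm readings, against a limit of 15 mm.
- **Bystanders:** I never went near the tape, marker, tweezers or pink box, but I did not re-measure where they lie at the end.

**Disagreements:** Arm readings and the two cameras differ by up to about 5 mm on the stack's position. The top camera gives y = -12 mm for the small and the scene camera gives -16.5 mm; the arm released it at -14 mm. All of this is inside the tolerances.

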